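Put the white paint tube away and close the paint box

TASK

Art class is over: lay the white paint tube (blue cap) down into the long trough in the middle of the open paint box. Then lower the box's lid (it has an orange tab) gently until it is fully closed, keeping it under control all the way so that it never drops shut. Leave everything else on the table where it is.

Things in the scene. Friction and masses are not known exactly. Their poses are not given: they have to be found in the camera images.
- paintbox: Blue plastic school paint box, fixed to the table, 150 (x) x 250 (y) x 48 mm high, walls 5 mm. Origin: centre of its underside, on the table. x points from its front long side to its hinged long side, y along its length, z up. Inside, two blocks of round paint pans on white decks 30 mm above the table at |y| = 50 to 120 mm; between them, in the middle, the trough for the tube.
- trough (a point): Centre of the trough's floor, 16 mm above the table over the box's origin, axes as the box. The trough runs along x, 140 mm long, 38 mm wide, 14 mm deep below the decks. At mid-length it widens into finger scoops with the same floor (|x| < 28 mm, |y| < 50 mm), so that fingers fit beside the tube.
- lid (a joint): Lid angle, rad: 0 closed on the box's rim, pi/2 upright, 1.9 leaning on its rear stop; starts open at 1.47 to 1.71. White plate 150 x 250 x 10 mm, 0.25 kg, hinged on the box's x side. A little hinge friction (0.035 N m): between about 1.45 and 1.72 rad it stays where it is left, further back it sinks onto the stop, below about 1.37 it falls shut fast if not held.
- lid_tab (a point): Grip point in the orange tab amid the lid's free edge: 24 mm wide along the hinge line, 10 mm thick, standing out 38 mm in the lid's plane. The point is 26 mm out, mid-thickness; y axis along the hinge line. Pinched across its width, the tab can turn between the pads, so the gripper may keep pointing down. Lid closed: point 53.5 mm above the table, 101 mm in front of the box's centre.
- lid_hinge (a point): Middle of the hinge line, 48 mm above the table, 75 mm from the box's centre on its x side; y axis along the hinge line. At lid angle a the tab point lies, along the box's x and z, at (-0.176 cos a + 0.0055 sin a, 0.176 sin a + 0.0055 cos a) m from it.
- white_tube: White paint tube, blue cap, pale blue band, lying on the table: the one to put away. About 60 g. Body 80 x 28 x 22 mm high, cap 18 mm across and 17 mm long at +x, tail 30 mm wide and 13 mm long at -x (110 mm over all). Origin: centre of the body's underside; x along its length, z up. Either end may point to the hinge.
- yellow_tube: Yellow tube with a black cap, same shape and size as the white one; stays on the table. The two may swap places.
- water_cup: Blue cup, 84 mm across, 85 mm high, bystander. Origin: centre of its underside.
- pencil_case: Black pencil case, 80 x 200 x 55 mm, bystander. Origin: centre of its underside.
- glue_stick: Red and white glue stick standing upright, 30 mm across, 95 mm high, bystander. Origin: centre of its underside.
- marker: White and green marker lying flat, 135 mm long, 16 mm thick, bystander. Origin: underside, near its middle.
- turtle: Plywood turtle, about 110 x 100 x 6 mm, lying flat, bystander. Origin: centre of its underside.
- brush_jar: Green glass jar of brushes, 72 mm across, 165 mm high over the brushes, bystander. Origin: centre of its underside.
Mind the look-alikes: they are no part of the job. Leave any green look-alike of the white_tube alone.

How it is judged:
By the outcome, as a careful person would: the job done as asked, in the order asked, and still so for the second after the job is handed in, with the robot touching nothing.
It also fails if it takes over 56 s, if anything falls off the work surface, if the arm or the gripper's body presses on something with over 40 N, if the wrist force passes 120 N, or if a joint passes its speed limit or range.

ROBOT

A 6-joint arm with a two-finger parallel gripper is mounted at the origin on the work surface. World frame = base frame: x ahead of the robot, y to its left, z up, the work surface at z = 0. Lengths are in m, angles in rad, forces in N, time in s.
With the tool pointing down it reaches from about 0.3 to 0.85 m from the base axis. Payload 5.4 kg.
Tool frame: the origin (TCP) lies midway between the tips of the shut fingers; the grasp point (between the pads) lies 19 mm behind it; z points along the fingers, y is the line along which they close (so a half turn about z gives the same grasp; the last joint's range is limited). The gripper opens to 85 mm and grips with 20 to 120 N. Pads are 22 mm wide; open, the fingers measure 114 mm over their backs; the gripper's body (76 mm by 85 mm) begins 54 mm behind the grasp point. The pads swing forward as they close: fully open they stand 13 mm farther back than shut.
Start: joints at [-1.559, 0.158, 1.597, -0, 1.386, -0.21], TCP at [0.126, -0.561, 0.231] pointing down, gripper open.
Joint ranges: [-2.91, 2.91], [-0.94, 2.29], [0.18, 2.7], [-1.29, 4.43], [0.17, 2.64], [-3, 3]. Speed limits (rad/s): [2.57, 2.57, 3.14, 3.14, 3.14, 3.14].

INTERFACE

Orientations are given as a 3x3 rotation matrix whose columns are the frame's x, y, z axes.
In Python, from station import env gives the robot as it stands.
- The arm moves only by the tool move_arm, never from a script. Its argument "rows" is a list of rows, each a list of 2 entries, a list of its own where there are three numbers: the shift along the tool's x, y, z scaled (see below), then the turn, a rotation vector about the tool's x, y, z scaled (see below). A call has 1 to 5 rows; each row is the pose to reach, as a shift and turn from the pose commanded when the call began, along the tool's axes at that moment; what a row does not reach only later rows make up. The controller multiplies each number of a shift by 0.15 m and each number of a turn by 0.5 rad. A row lasts 1/12 s, in which the tool goes at most 41.7 mm and 7.16 degrees, less where a joint would pass 70% of its speed; a pose out of reach is approached as far as the arm can. A call with a number of a shift or a turn outside -1 to 1 is refused whole. A call with a gripper value outside its range is refused whole. "fingers" is the opening, from 0 (shut) to 1 (fully open), set as the call begins (left out, the last holds). The fingers move at their own pace and stop on an object; the grip force is fixed at half the most. Time passes only in rows, so rows that repeat a pose let the fingers close. It gives the time, the measured TCP pose, the force, the opening and the grip force at its end, in the units of the state.
- env.observe(): the state, without advancing time (a new reading comes with each control period).
- env.read_camera(name): name is "scene" or "top" or "wrist"; returns the picture (384x512x3 uint8, blue, green, red); there is no depth.
- env.calibration(name): a dict with "vertical_fov" (degrees; the focal length in pixels is half the picture's height over the tangent of half this angle, whatever the lens; pixels are square), "cx", "cy" (the principal point, pixels), "rvec" (rotation vector, rad) and "tvec" (3), from world to camera coordinates, as OpenCV has them; the wrist camera has in their place "mount" (4x4, takes a point from camera to tool coordinates, whose origin is the TCP and whose axes are the flange's). Camera axes: x right, y down, z forward; pixel columns grow to the right and rows downward; lengths in m; the calibration is good to about 2 mm. A picture is of the moment at which its call begins: read the wrist's pose just before it. calibration takes no time and is no camera call.
- env.job_done(): hands the job in; it is judged then, once.
Trained networks look in the newest picture that a camera, given by its name, has taken for a name from the list of things; names that differ only in an ending like _2 or _b are one class to them, and where a whole thing is asked for, a point or a joint stands for the part that bears it (a point fixed in the world has none). Each returns a list of dicts, best first, with "score" (0 to 1); they miss things now and then, are a little off and sometimes report something else, mostly with a low value. They report only what shows in the picture. A call takes as long as a camera call. They do not tell look-alikes from the thing itself.
- env.cut_out(thing, camera): "pixels" (384x512 bool, what is visible of it) and "at" ([column, row] in pixels, amid what is visible of it).
The state is a dict: "clock": time; "joint_pos": joint angles; "qvel": joint speeds; "joint_efforts": joint torques, N m; "eef_pos": TCP position; "tool_rot": TCP orientation; "contact_force": force on the tool from outside, world axes, zero at the start; "ft_torque": the same for the moment, N m; "finger_gap": finger opening in m; "gripper_force": force on a finger pad.
Only numpy, scipy, OpenCV 4.12 (cv2) and the standard library are available. Lean on these libraries where they do the work, as an engineer would, in place of code of your own. Each camera call takes 0.05 s, during which the arm holds its last target. There are 200 camera calls.

## Working session

There is one attempt and no reset: what is moved stays moved. The work goes in short steps, Python scripts to look and compute and a tool call to move; the robot and the scene stay as the last step left them, time stands still between calls to the robot, and variables do not carry over. Pictures are saved under pics/ and viewed, at most 14 in all, crops included, and the job is handed in when it is done.

Besides the shell and the picture viewer there is one more tool, called after ">>>" by a JSON object that holds its "fn" and its "kwargs", one argument or row to a line. move_arm: Moves the arm, as the interface text tells. Its arguments: {"type":"object","properties":{"rows":{"type":"array"},"fingers":{"type":"number"}},"required":["rows"]}

```bash
ls; mkdir -p pics; cat > h.py <<'E'
import numpy as np, cv2
from station import env
def K(c):
    f=192/np.tan(np.radians(c['vertical_fov'])/2); return np.array([[f,0,c['cx']],[0,f,c['cy']],[0,0,1.]])
def cam(name):
    c=env.calibration(name)
    if 'rvec' in c:
        R=cv2.Rodrigues(np.array(c['rvec'],float))[0]; t=np.array(c['tvec'],float).ravel()
    else:
        s=env.observe(); T=np.eye(4); T[:3,:3]=np.array(s['tool_rot']); T[:3,3]=s['eef_pos']
        M=np.linalg.inv(T@np.array(c['mount'])); R,t=M[:3,:3],M[:3,3]
    return K(c),R,t
def ray(C,px):
    k,R,t=C; d=R.T@np.linalg.inv(k)@np.array([px[0],px[1],1.]); return -R.T@t,d/np.linalg.norm(d)
def atz(C,px,z):
    o,d=ray(C,px); return o+d*(z-o[2])/d[2]
def tri(Cs,pxs):
    A=np.zeros((3,3));b=np.zeros(3)
    for C,p in zip(Cs,pxs):
        o,d=ray(C,p);P=np.eye(3)-np.outer(d,d);A+=P;b+=P@o
    x=np.linalg.solve(A,b); return x
def proj(C,X):
    k,R,t=C; p=k@(R@np.array(X,float).T+t[:,None] if np.ndim(X)>1 else R@np.array(X)+t); return (p[:2]/p[2]).T
E
python3 - <<'E'
from h import *
print({n:env.calibration(n) for n in('scene','top','wrist')})
ims={n:env.read_camera(n) for n in('scene','top','wrist')}
for n in ims: cv2.imwrite(f'pics/{n}0.png',ims[n])
for n in('scene','top'):
  for th in('white_tube','yellow_tube','paintbox','lid','lid_tab'):
    C=cam(n)
    for r in env.cut_out(th,n)[:4]: print(n,th,round(r['score'],2),np.round(r['at']),r['pixels'].sum())
s=env.observe();print(s['clock'],s['eef_pos'],s['tool_rot'])
cv2.imwrite('pics/st.png',cv2.resize(np.hstack([ims['scene'],ims['top']]),(800,300)))
E
```

```text
pics
{'scene': {'vertical_fov': 49.918825503212474, 'cx': 252.61468298877674, 'cy': 189.7256419736409, 'rvec': array([ 2.07769633,  0.98183009, -0.4862497 ]), 'tvec': array([-0.30300484, -0.23024262,  1.70663708])}, 'top': {'vertical_fov': 51.097758927407085, 'cx': 258.0327598474162, 'cy': 192.62006561691325, 'rvec': array([ 2.10896574, -2.14322141,  0.19571741]), 'tvec': array([0.00119974, 0.55207789, 1.10164514])}, 'wrist': {'vertical_fov': 70.95865734368685, 'cx': 253.28597672826126, 'cy': 191.40096298933676, 'mount': array([[ 6.45963768e-04, -9.60228825e-01, -2.79213513e-01,
         7.09050608e-02],
       [ 9.99999604e-01,  4.49433556e-04,  7.67887106e-04,
         4.74374838e-04],
       [-6.11859412e-04, -2.79213898e-01,  9.60228736e-01,
        -1.42528588e-01],
       [ 0.00000000e+00,  0.00000000e+00,  0.00000000e+00,
         1.00000000e+00]])}}
scene white_tube 0.96 [253. 272.] 451
scene white_tube 0.76 [158. 229.] 267
scene white_tube 0.69 [231. 232.] 256
scene white_tube 0.57 [189. 216.] 217
scene yellow_tube 0.84 [200. 256.] 462
scene paintbox 0.87 [292. 180.] 4080
scene paintbox 0.19 [135. 251.] 331
scene lid 0.87 [305. 158.] 1292
scene lid_tab 0.6 [305. 161.] 1279
top white_tube 0.91 [331. 127.] 275
top white_tube 0.78 [382. 233.] 336
top white_tube 0.61 [319. 180.] 348
top white_tube 0.54 [343. 227.] 394
top yellow_tube 0.69 [357. 171.] 304
top paintbox 0.89 [228. 192.] 5747
top lid 0.67 [207. 173.] 1232
top lid_tab 0.81 [209. 177.] 1045
0.65 [ 0.12648278 -0.5609079   0.23131103] [[ 9.75510016e-01  2.19955012e-01  2.28833203e-05]
 [ 2.19955012e-01 -9.75510016e-01 -2.41548289e-05]
 [ 1.70099325e-05  2.85965786e-05 -9.99999999e-01]]
```

View pics/scene0.png

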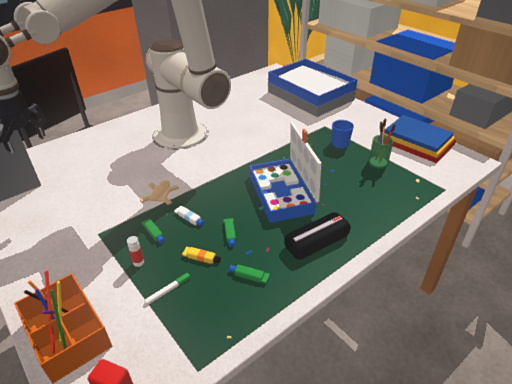

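View pics/top0.png

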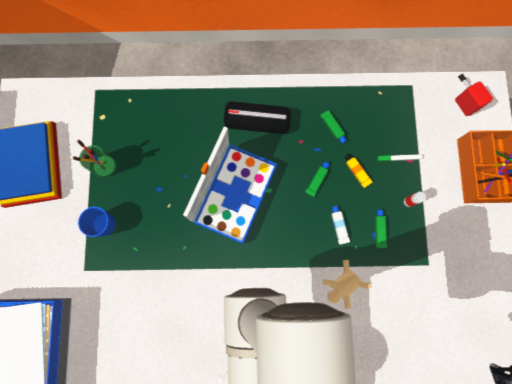

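White tube is at scene (188,216) / top (341,226). Candidates are the yellow tube at scene (201,256) / top (358,171), and the green ones at top (381,229), (318,180) and (333,126). I choose the white-bodied, blue-capped one, top (341,226). The box is at top (236,195), with the lid on its left side and the orange tab at about (205,168).

```bash
python3 - <<'E'
from h import *
Cs=cam('scene');Ct=cam('top')
def pick(n,px):
    env.read_camera(n)
    rs=env.cut_out('white_tube',n); r=min(rs,key=lambda r:np.hypot(*(np.array(r['at'])-px))); return r
rs=pick('scene',[188,216]);rt=pick('top',[341,226])
X=tri([Cs,Ct],[rs['at'],rt['at']]);print('tube',rs['at'],rt['at'],X)
ys,xs=np.nonzero(rt['pixels']);(c,sz,a)=cv2.minAreaRect(np.c_[xs,ys].astype(np.float32));b=cv2.boxPoints((c,sz,a));print(sz,[atz(Ct,p,.011)[:2].round(3) for p in b])
im=cv2.imread('pics/top0.png');im2=cv2.imread('pics/scene0.png')
def col(im,lo,hi,box):
    h=cv2.cvtColor(im,cv2.COLOR_BGR2HSV);m=cv2.inRange(h,lo,hi);k=np.zeros_like(m);x0,y0,x1,y1=box;k[y0:y1,x0:x1]=m[y0:y1,x0:x1];ys,xs=np.nonzero(k);return np.array([xs.mean(),ys.mean()]),len(xs),k
a,n,_=col(im,(5,150,150),(18,255,255),(190,150,218,185));b,m,_=col(im2,(5,130,120),(18,255,255),(295,120,315,145))
T=tri([Cs,Ct],[b,a]);print('tab',a,n,b,m,T)
# box: blue of walls in top
_,n,k=col(im,(105,120,60),(125,255,255),(180,140,285,250));ys,xs=np.nonzero(k)
r=cv2.minAreaRect(np.c_[xs,ys].astype(np.float32));print(r,[atz(Ct,p,.048)[:2].round(3) for p in cv2.boxPoints(r)])
cv2.imwrite('pics/crop.png',cv2.resize(np.hstack([im[130:260,170:300],im[200:260,310:400].repeat(1,0) if 0 else im[130:260,290:420]]),None,fx=3,fy=3))
E
```

```text
tube [190.4, 212.4] [341.2, 226.5] [ 0.45736078 -0.24126579  0.0211572 ]
(37.33967208862305, 9.918350219726562) [array([ 0.512, -0.22 ]), array([ 0.519, -0.249]), array([ 0.412, -0.269]), array([ 0.406, -0.241])]
tab [204.04444444 167.66666667] 45 [304.46 135.5 ] 50 [0.58605528 0.12515298 0.21731608]
((223.22415161132812, 187.81036376953125), (80.35954284667969, 87.4500961303711), 23.198591232299805) [array([0.5  , 0.247]), array([0.738, 0.151]), array([ 0.638, -0.065]), array([0.407, 0.037])]
```

View pics/crop.png

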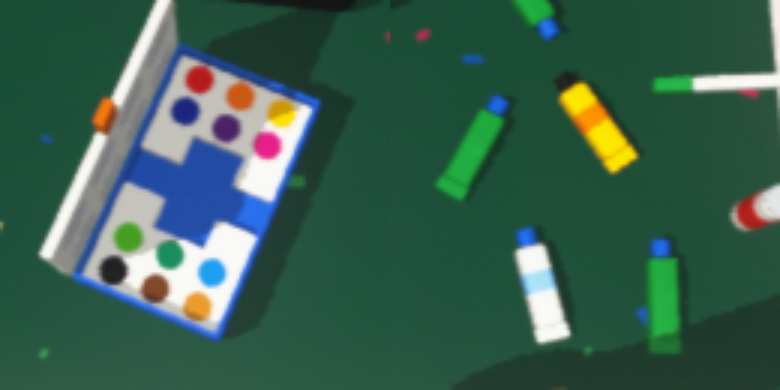

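Crop shows the white tube, blue cap up (toward +x), pale blue band, at top pixel (341,226). The choice is confirmed. Moving above it.

>>> {"fn": "move_arm", "kwargs": {
  "rows": [
    [[0.88, -0.52, 0], [0, 0, 0]],
    [[0.88, -0.52, 0], [0, 0, 0]],
    [[0.88, -0.52, 0], [0, 0, 0]],
    [[0.88, -0.52, 0], [0, 0, 0]]
  ],
  "fingers": 1
}}

```text
clock: 1.18
eef_pos: [0.24, -0.4535, 0.2313]
tool_rot: [[0.975, 0.221, 0.001], [0.221, -0.975, 0.001], [0.001, -0.001, -1.0]]
contact_force: [-0.2, -0.2, 0.4]
finger_gap: 0.0856
gripper_force: 0.0
```

>>> {"fn": "move_arm", "kwargs": {
  "rows": [
    [[0.88, -0.52, 0], [0, 0, 0]],
    [[0.88, -0.52, 0], [0, 0, 0]],
    [[0.88, -0.52, 0], [0, 0, 0]],
    [[0.88, -0.52, 0], [0, 0, 0]]
  ]
}}

```text
clock: 1.52
eef_pos: [0.3517, -0.3481, 0.2315]
tool_rot: [[0.975, 0.222, 0.001], [0.222, -0.975, 0.0], [0.001, -0.0, -1.0]]
contact_force: [0.6, -0.7, 0.6]
finger_gap: 0.0852
gripper_force: 0.0
```

>>> {"fn": "move_arm", "kwargs": {
  "rows": [
    [[0.88, -0.52, 0], [0, 0, 0]],
    [[0.88, -0.52, 0], [0, 0, 0]],
    [[0.88, -0.52, 0], [0, 0, 0]],
    [[0.88, -0.52, 0], [0, 0, 0]],
    [[0.88, -0.52, 0], [0, 0, 0]]
  ]
}}

```text
clock: 1.93
eef_pos: [0.4643, -0.2417, 0.2314]
tool_rot: [[0.974, 0.225, 0.002], [0.225, -0.974, 0.001], [0.002, -0.001, -1.0]]
contact_force: [-1.0, 1.2, -0.4]
finger_gap: 0.0852
gripper_force: 0.0
```

```bash
python3 - <<'E'
from h import *
s=env.observe();print(s['clock'],s['eef_pos'],np.abs(s['qvel']).max())
C=cam('wrist');w=env.read_camera('wrist');cv2.imwrite('pics/w1.png',w)
for r in env.cut_out('white_tube','wrist'):
    ys,xs=np.nonzero(r['pixels']);m=cv2.minAreaRect(np.c_[xs,ys].astype(np.float32))
    P=np.array([atz(C,p,.011)[:2] for p in cv2.boxPoints(m)])
    print(round(r['score'],2),r['at'],atz(C,r['at'],.011).round(4),len(xs));print(P.round(4).tolist(),np.linalg.norm(P-np.roll(P,1,0),axis=1).round(3))
# box rim corners from top crop
Ct=cam('top');q=np.array([[319,101],[219,337],[77,277],[178,47]])/3+[170,130]
B=np.array([atz(Ct,p,.048)[:2] for p in q]);print(B.round(3).tolist(),B.mean(0),np.linalg.norm(B-np.roll(B,1,0),axis=1).round(3))
E
```

```text
1.9333 [ 0.46426894 -0.2416604   0.2314092 ] 0.08207495896272134
0.81 [234.5, 51.0] [ 0.5995 -0.1873  0.011 ] 2394
[[0.5585, -0.1456], [0.6558, -0.2039], [0.644, -0.2318], [0.5442, -0.1746]] [0.032 0.113 0.03  0.115]
0.79 [251.1, 174.1] [ 0.4546 -0.2414  0.011 ] 1521
[[0.404, -0.2422], [0.5124, -0.2207], [0.5181, -0.248], [0.4102, -0.2719]] [0.03  0.11  0.028 0.111]
0.67 [332.1, 201.4] [ 0.442  -0.3621  0.011 ] 1526
[[0.3938, -0.3476], [0.5041, -0.3511], [0.5007, -0.3833], [0.3892, -0.3825]] [0.035 0.11  0.032 0.112]
[[0.637, -0.062], [0.411, 0.037], [0.47, 0.171], [0.694, 0.074]] [0.55308203 0.05484152] [0.148 0.247 0.146 0.244]
```

View pics/w1.png

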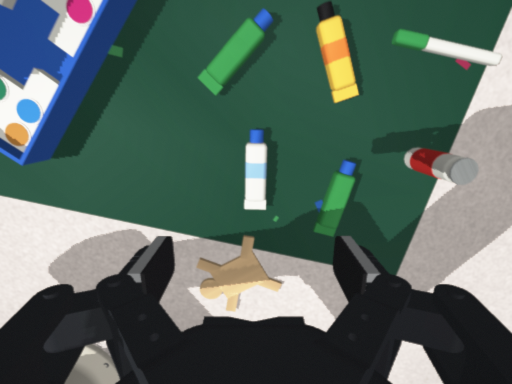

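Wrist view: white tube at (256,170), green ones at (236,50) and (337,200), yellow at (338,55). The tube's wrist position agrees with the top estimate to 2 mm. I'll descend and look again from closer.

>>> {"fn": "move_arm", "kwargs": {
  "rows": [
    [[-0.04, 0.02, 0.73], [0, 0, 0.03]],
    [[-0.04, 0.02, 0.73], [0, 0, 0.03]],
    [[-0.04, 0.02, 0.73], [0, 0, 0.03]],
    [[-0.04, 0.02, 0.73], [0, 0, 0.03]],
    [[-0.04, 0.02, 0.73], [0, 0, 0.03]]
  ]
}}

```text
clock: 2.45
eef_pos: [0.4547, -0.25, 0.121]
tool_rot: [[0.979, 0.204, -0.002], [0.204, -0.979, 0.002], [-0.002, -0.002, -1.0]]
contact_force: [0.2, -0.4, 1.7]
finger_gap: 0.0857
gripper_force: 0.0
```

```bash
python3 - <<'E'
from h import *
s=env.observe();p=np.array(s['eef_pos']);R=np.array(s['tool_rot']);print(s['clock'],p)
C=cam('wrist');w=env.read_camera('wrist');cv2.imwrite('pics/w2.png',w)
r=min(env.cut_out('white_tube','wrist'),key=lambda r:np.hypot(*(atz(C,r['at'],.011)[:2]-[.457,-.246])))
ys,xs=np.nonzero(r['pixels']);m=cv2.minAreaRect(np.c_[xs,ys].astype(np.float32));print(r['score'],r['at'],m)
for z in(.011,.016,.02):
  P=np.array([atz(C,q,z)[:2] for q in cv2.boxPoints(m)]);print(z,P.round(4).tolist(),np.linalg.norm(P-np.roll(P,1,0),axis=1).round(3))
# height: mask centre vs first wrist view, whose pose is known
E=np.array([.46427,-.24166,.23141]);R1=np.array([[.974,.225,.002],[.225,-.974,.001],[.002,-.001,-1]])
T=np.eye(4);T[:3,:3]=R1;T[:3,3]=E;M=np.linalg.inv(T@env.calibration('wrist')['mount'])
print('tri',tri([C,(C[0],M[:3,:3],M[:3,3])],[r['at'],[251.1,174.1]]))
E
```

```text
2.45 [ 0.45469719 -0.24999462  0.12104133]
0.94 [250.1, 186.0] ((249.1514129638672, 178.052734375), (112.26344299316406, 30.572473526000977), 89.21517944335938)
0.011 [[0.5125, -0.2196], [0.5185, -0.2467], [0.4101, -0.2722], [0.4033, -0.2416]] [0.111 0.028 0.111 0.031]
0.016 [[0.5127, -0.22], [0.5187, -0.2465], [0.4124, -0.2715], [0.4057, -0.2415]] [0.109 0.027 0.109 0.031]
0.02 [[0.5129, -0.2202], [0.5188, -0.2463], [0.4142, -0.2709], [0.4076, -0.2414]] [0.107 0.027 0.107 0.03 ]
tri [ 0.44700599 -0.24573476 -0.0255606 ]
```

View pics/w2.png

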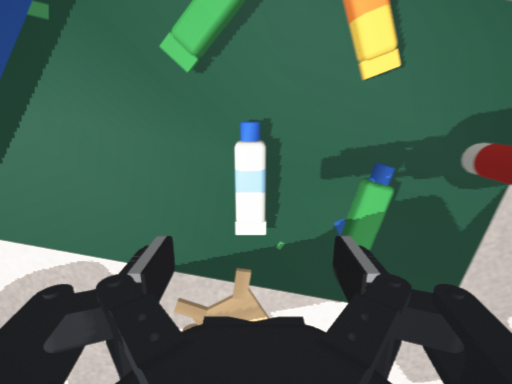

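The closer wrist view has the tube centred at (250,180), between the fingers, and its size (111 x 30 mm) fits it lying on the table. Descending and closing.

>>> {"fn": "move_arm", "kwargs": {
  "rows": [
    [[0.02, -0.023, 0.3], [0, 0, -0.02]],
    [[0.02, -0.023, 0.55], [0, 0, -0.02]],
    [[0.02, -0.023, 0.73], [0, 0, -0.02]],
    [[0.02, -0.023, 0.78], [0, 0, -0.02]],
    [[0.02, -0.023, 0.78], [0, 0, -0.02]]
  ]
}}

```text
clock: 2.97
eef_pos: [0.4583, -0.2459, 0.0048]
tool_rot: [[0.977, 0.215, -0.001], [0.215, -0.977, 0.001], [-0.001, -0.001, -1.0]]
contact_force: [-1.1, -0.1, 0.4]
finger_gap: 0.0853
gripper_force: 0.0
```

>>> {"fn": "move_arm", "kwargs": {
  "rows": [
    [[0, 0, 0], [0, 0, 0]],
    [[0, 0, 0], [0, 0, 0]],
    [[0, 0, 0], [0, 0, 0]],
    [[0, 0, 0], [0, 0, 0]],
    [[0, 0, 0], [0, 0, 0]]
  ],
  "fingers": 0
}}

```text
clock: 3.38
eef_pos: [0.4593, -0.2466, 0.0064]
tool_rot: [[0.977, 0.215, 0.002], [0.215, -0.977, -0.002], [0.002, 0.002, -1.0]]
contact_force: [-6.5, 3.5, 8.1]
finger_gap: 0.0265
gripper_force: 59.3
```

>>> {"fn": "move_arm", "kwargs": {
  "rows": [
    [[0, 0, 0], [0, 0, 0]],
    [[0, 0, 0], [0, 0, 0]],
    [[0, 0, 0], [0, 0, 0]]
  ]
}}

```text
clock: 3.63
eef_pos: [0.4594, -0.2467, 0.0064]
tool_rot: [[0.977, 0.215, 0.002], [0.215, -0.977, -0.002], [0.002, 0.002, -1.0]]
contact_force: [0.0, 1.0, 7.5]
finger_gap: 0.0265
gripper_force: 60.4
```

Gripped (gap 26.5 mm, 60 N). I'll lift, move in front of the box and turn so that the camera side faces away from the lid (yaw 4.30, joint 6 about −2.6, in range).

>>> {"fn": "move_arm", "kwargs": {
  "rows": [
    [[0, 0, -0.2], [0, 0, 0]],
    [[0, 0, -0.45], [0, 0, 0]],
    [[0, 0, -0.7], [0, 0, 0]],
    [[0, 0, -0.95], [0, 0, 0]],
    [[0, 0, -1], [0, 0, 0]]
  ]
}}

```text
clock: 4.05
eef_pos: [0.4614, -0.2484, 0.1622]
tool_rot: [[0.977, 0.215, 0.009], [0.215, -0.977, -0.008], [0.007, 0.01, -1.0]]
contact_force: [1.1, -0.3, 0.8]
finger_gap: 0.0265
gripper_force: 59.4
```

>>> {"fn": "move_arm", "kwargs": {
  "rows": [
    [[0.1, -0.17, -0.1], [0, 0, -0.2]],
    [[0.2, -0.35, -0.2], [0, 0, -0.4]],
    [[0.3, -0.55, -0.3], [0, 0, -0.6]],
    [[0.36, -0.69, -0.3], [0, 0, -0.8]],
    [[0.36, -0.69, -0.3], [0, 0, -1]]
  ]
}}

```text
clock: 4.47
eef_pos: [0.4897, -0.1295, 0.2008]
tool_rot: [[0.748, 0.664, 0.002], [0.664, -0.748, 0.001], [0.002, 0.001, -1.0]]
contact_force: [-0.2, 0.1, -0.6]
finger_gap: 0.0266
gripper_force: 59.5
```

```bash
python3 - <<'E'
from h import *
s=env.observe();print(s['clock'],s['eef_pos'],s['joint_pos'],s['finger_gap'],s['gripper_force'])
R=np.array(s['tool_rot']);d=np.array([.50,-.03,.20])-s['eef_pos'];print('units',R.T@d/.15, np.arctan2(R[1,0],R[0,0]))
E
```

```text
4.4667 [ 0.48974757 -0.12948349  0.2007639 ] [-4.98490754e-01  3.98913201e-03  1.82270251e+00  1.76926369e-03
  1.31353441e+00  3.46177093e-01] 0.026634107193106403 59.45874631404877
units [ 0.49126153 -0.45076735  0.0057939 ] 0.725680219328182
```

>>> {"fn": "move_arm", "kwargs": {
  "rows": [
    [[0.2, -0.2, 0], [0, 0, -0.25]],
    [[0.4, -0.35, 0], [0, 0, -0.5]],
    [[0.49, -0.45, 0], [0, 0, -0.75]],
    [[0.49, -0.45, 0], [0, 0, -1]]
  ]
}}

```text
clock: 4.8
eef_pos: [0.4994, -0.03, 0.1993]
tool_rot: [[0.337, 0.942, -0.001], [0.942, -0.337, 0.002], [0.002, -0.001, -1.0]]
contact_force: [0.6, -0.5, -0.6]
finger_gap: 0.0264
gripper_force: 59.5
```

>>> {"fn": "move_arm", "kwargs": {
  "rows": [
    [[0, 0, 0], [0, 0, -0.25]],
    [[0, 0, 0], [0, 0, -0.5]],
    [[0, 0, 0], [0, 0, -0.75]],
    [[0, 0, 0], [0, 0, -1]]
  ]
}}

```text
clock: 5.13
eef_pos: [0.4996, -0.0337, 0.1994]
tool_rot: [[-0.152, 0.988, -0.001], [0.988, 0.152, 0.0], [0.0, -0.001, -1.0]]
contact_force: [0.2, -0.5, -0.3]
finger_gap: 0.0265
gripper_force: 59.5
```

>>> {"fn": "move_arm", "kwargs": {
  "rows": [
    [[0, 0, 0], [0, 0, -0.25]],
    [[0, 0, 0], [0, 0, -0.5]],
    [[0, 0, 0], [0, 0, -0.75]],
    [[0, 0, 0], [0, 0, -1]]
  ]
}}

```text
clock: 5.47
eef_pos: [0.4996, -0.0338, 0.1994]
tool_rot: [[-0.607, 0.795, -0.001], [0.795, 0.607, 0.0], [0.001, -0.0, -1.0]]
contact_force: [1.4, -0.6, -0.3]
finger_gap: 0.0263
gripper_force: 59.5
```

>>> {"fn": "move_arm", "kwargs": {
  "rows": [
    [[0, 0, 0], [0, 0, -0.25]],
    [[0, 0, 0], [0, 0, -0.5]],
    [[0, 0, 0], [0, 0, -0.75]],
    [[0, 0, 0], [0, 0, -1]]
  ]
}}

```text
clock: 5.8
eef_pos: [0.4996, -0.0338, 0.1994]
tool_rot: [[-0.914, 0.406, -0.001], [0.406, 0.914, 0.0], [0.001, -0.0, -1.0]]
contact_force: [0.3, 0.3, -0.6]
finger_gap: 0.0264
gripper_force: 59.5
```

>>> {"fn": "move_arm", "kwargs": {
  "rows": [
    [[0, 0, 0], [0, 0, -0.25]],
    [[0, 0, 0], [0, 0, -0.5]],
    [[0, 0, 0], [0, 0, -0.75]],
    [[0, 0, 0], [0, 0, -1]]
  ]
}}

```text
clock: 6.13
eef_pos: [0.4996, -0.0338, 0.1994]
tool_rot: [[-0.997, -0.081, -0.001], [-0.081, 0.997, 0.0], [0.001, 0.0, -1.0]]
contact_force: [-0.6, 0.4, 0.1]
finger_gap: 0.0264
gripper_force: 59.5
```

>>> {"fn": "move_arm", "kwargs": {
  "rows": [
    [[0, 0, 0], [0, 0, -0.25]],
    [[0, 0, 0], [0, 0, -0.5]],
    [[0, 0, 0], [0, 0, -0.75]],
    [[0, 0, 0], [0, 0, -1]]
  ]
}}

```text
clock: 6.47
eef_pos: [0.4996, -0.0338, 0.1994]
tool_rot: [[-0.836, -0.549, -0.001], [-0.549, 0.836, 0.0], [0.0, 0.001, -1.0]]
contact_force: [-0.0, 0.8, -0.6]
finger_gap: 0.0269
gripper_force: 59.5
```

>>> {"fn": "move_arm", "kwargs": {
  "rows": [
    [[0, 0, 0], [0, 0, -0.25]],
    [[0, 0, 0], [0, 0, -0.5]],
    [[0, 0, 0], [0, 0, -0.75]],
    [[0, 0, 0], [0, 0, -1]],
    [[0, 0, 0], [0, 0, -1]]
  ]
}}

```text
clock: 6.88
eef_pos: [0.4996, -0.0338, 0.1995]
tool_rot: [[-0.473, -0.881, -0.001], [-0.881, 0.473, 0.0], [0.0, 0.001, -1.0]]
contact_force: [-0.2, -0.2, -0.4]
finger_gap: 0.0266
gripper_force: 59.5
```

```bash
python3 - <<'E'
from h import *
s=env.observe();R=np.array(s['tool_rot']);print(s['clock'],s['eef_pos'],np.round(s['joint_pos'],3),s['finger_gap'],np.arctan2(R[1,0],R[0,0])+2*np.pi)
C=cam('wrist');w=env.read_camera('wrist');cv2.imwrite('pics/w3.png',w);np.savez('v3.npz',R=C[1],t=C[2],K=C[0])
for th in('paintbox','lid_tab','white_tube'):
  for r in env.cut_out(th,'wrist')[:2]: print(th,r['score'],r['at'],r['pixels'].sum())
E
```

```text
6.8833 [ 0.49961697 -0.03380746  0.19945508] [-0.309 -0.008  1.838  0.     1.313 -2.959] 0.026581300104889242 4.21993090041507
paintbox 0.72 [225.6, 221.0] 10045
lid_tab 0.69 [339.7, 341.0] 625
white_tube 0.94 [250.2, 233.7] 8624
white_tube 0.72 [118.0, 95.2] 2448
```

View pics/w3.png

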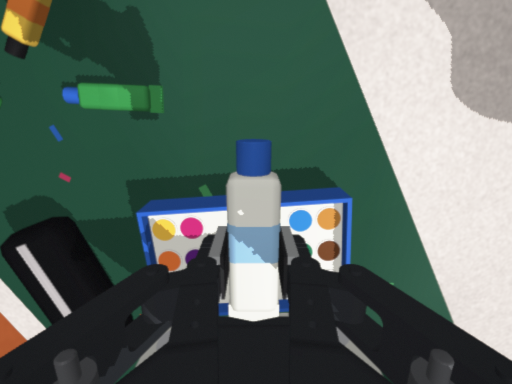

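Wrist view: the held tube, cap up, is at (253,230), and the box's front rim runs behind it from (138,213) to (351,191). I'll fit the box pose to the edges in the wrist and top views together.

```bash
cat > fit.py <<'E'
from h import *
from scipy.optimize import minimize
def segs():
    r=lambda a,b,z:[((a,b,z),(-a,b,z)),((-a,b,z),(-a,-b,z)),((-a,-b,z),(a,-b,z)),((a,-b,z),(a,b,z))]
    S=r(.075,.125,.048)+r(.07,.12,.048)
    S+=[((-.075,-.125,0),(-.075,.125,0))]
    for sy in(1,-1):
        for sx in(1,-1):
            S+=[((sx*.028,sy*.019,.03),(sx*.07,sy*.019,.03)),((sx*.028,sy*.019,.03),(sx*.028,sy*.05,.03))]
        S+=[((.028,sy*.05,.03),(-.028,sy*.05,.03))]
    return S
def pts(p,S,n=60):
    c,s=np.cos(p[2]),np.sin(p[2]);R=np.array([[c,-s,0],[s,c,0],[0,0,1]])
    P=np.concatenate([np.linspace(a,b,n) for a,b in S]);return P@R.T+[p[0],p[1],0]
def gmag(im):
    g=cv2.GaussianBlur(im,(0,0),1).astype(np.float32)
    m=sum(np.hypot(cv2.Sobel(g[...,i],cv2.CV_32F,1,0),cv2.Sobel(g[...,i],cv2.CV_32F,0,1)) for i in range(3))
    m=np.sqrt(m);return m/m.max()
def fit(views,p0):   # views: (C,im,segments)
    G=[(C,gmag(im),s) for C,im,s in views]
    def cost(p,sig):
        v=0
        for C,g,s in G:
            gb=cv2.GaussianBlur(g,(0,0),sig);u=proj(C,pts(p,s)).astype(np.float32)
            v-=cv2.remap(gb,u[:,:1],u[:,1:],cv2.INTER_LINEAR).mean()
        return v
    p=np.array(p0)
    for sig in(3,1.5,.7):
        sx=np.eye(3)*[.004,.004,.03];p=minimize(cost,p,args=(sig,),method='Nelder-Mead',options=dict(initial_simplex=np.vstack([p,p+sx]),xatol=1e-5,fatol=1e-7)).x
        print(sig,p.round(4),round(cost(p,sig),4))
    return p
E
python3 - <<'E'
from fit import *
v=np.load('v3.npz');Cw=(v['K'],v['R'],v['t']);w=cv2.imread('pics/w3.png');t=cv2.imread('pics/top0.png');Ct=cam('top')
S=segs();p0=[.553,.055,1.16]
rim=[S[1],S[5],S[8],S[0],S[2]]
print('top');pt=fit([(Ct,t,S)],p0);print('wrist');pw=fit([(Cw,w,rim)],p0);print('both');pb=fit([(Ct,t,S),(Cw,w,rim)],p0)
a=cv2.resize(t[130:260,170:300],None,fx=3,fy=3);b=w.copy()
for u in proj(Ct,pts(pb,S)):cv2.circle(a,tuple(int(i) for i in(u-[170,130])*3+1),0,(0,255,255),-1)
for u in proj(Cw,pts(pb,rim)):cv2.circle(b,tuple(int(round(i)) for i in u),0,(0,255,255),-1)
cv2.imwrite('pics/ov.png',np.hstack([a[:384],b[:,100:400]]))
E
```

```text
top
3 [0.5546 0.0576 1.1507] -0.4601
1.5 [0.5542 0.0571 1.1503] -0.5504
0.7 [0.5542 0.0571 1.1502] -0.6009
wrist
3 [0.5568 0.0561 1.1502] -0.2854
1.5 [0.5555 0.0558 1.1517] -0.327
0.7 [0.5552 0.0556 1.1513] -0.3637
both
3 [0.5561 0.0567 1.1511] -0.7436
1.5 [0.555  0.0561 1.1524] -0.8737
0.7 [0.555  0.0558 1.152 ] -0.9578
```

View pics/ov.png

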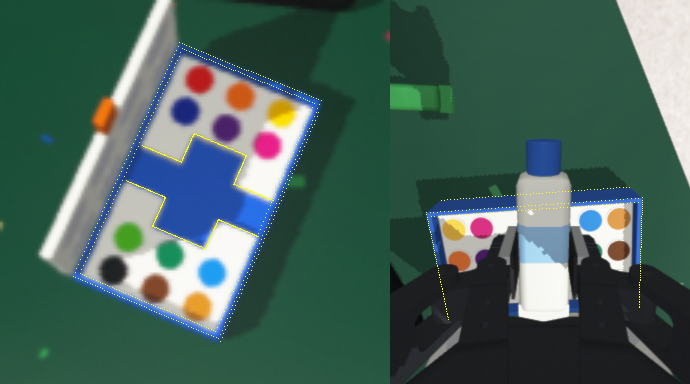

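The overlay fits well in both views: rim and decks lie on the edges, and the views agree within 2 mm. Box is at (0.555, 0.056), yaw 1.152. Moving over the trough.

>>> {"fn": "move_arm", "kwargs": {
  "rows": [
    [[-0.25, -0.01, 0], [0, 0, 0]],
    [[-0.45, -0.03, 0], [0, 0, -0.08]],
    [[-0.62, -0.043, 0], [0, 0, -0.147]],
    [[-0.7, -0.043, 0], [0, 0, -0.147]],
    [[-0.7, -0.043, 0], [0, 0, -0.147]]
  ]
}}

```text
clock: 7.5
eef_pos: [0.556, 0.0572, 0.1996]
tool_rot: [[-0.409, -0.912, -0.0], [-0.912, 0.409, 0.0], [-0.0, 0.0, -1.0]]
contact_force: [0.5, -0.5, -0.6]
finger_gap: 0.0267
gripper_force: 59.5
```

>>> {"fn": "move_arm", "kwargs": {
  "rows": [
    [[0, 0, 0.15], [0, 0, 0]],
    [[0, 0, 0.35], [0, 0, 0]],
    [[0, 0, 0.55], [0, 0, 0]],
    [[0, 0, 0.65], [0, 0, 0]],
    [[0, 0, 0.65], [0, 0, 0]]
  ]
}}

```text
clock: 7.92
eef_pos: [0.5514, 0.0547, 0.0978]
tool_rot: [[-0.412, -0.911, -0.009], [-0.911, 0.412, 0.001], [0.003, 0.009, -1.0]]
contact_force: [0.9, -0.2, -1.2]
finger_gap: 0.0265
gripper_force: 59.5
```

```bash
python3 - <<'E'
from h import *
s=env.observe();R=np.array(s['tool_rot']);print(s['clock'],s['eef_pos'],np.round(s['joint_pos'],3),s['finger_gap'],s['contact_force'],np.arctan2(R[1,0],R[0,0])+2*np.pi)
print(R.T@(np.array([.555,.056,.0235])-s['eef_pos'])/.15)
C=cam('top');im=env.read_camera('top');cv2.imwrite('pics/t4.png',im)
a,b=env.read_camera('scene')[100:240,230:370],im[130:260,170:300]
cv2.imwrite('pics/c4.png',np.hstack([cv2.resize(a,(390,390)),cv2.resize(b,(390,390))]))
E
```

```text
7.9167 [0.55142432 0.05465124 0.09779661] [-1.190e-01  2.540e-01  1.766e+00 -1.000e-03  1.131e+00 -2.836e+00] 0.026529921870372276 [ 0.91815961 -0.19839815 -1.15026178] 4.2879291641175
[-0.01966244 -0.02227772  0.49507466]
```

View pics/c4.png

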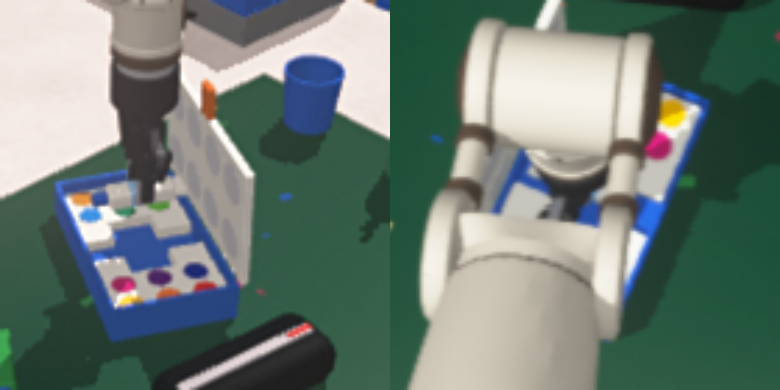

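It is held over the trough, clear of the lid (scene crop (150,200)). Lowering slowly.

>>> {"fn": "move_arm", "kwargs": {
  "rows": [
    [[0, 0, 0.1], [0, 0, 0]],
    [[0, 0, 0.2], [0, 0, 0]],
    [[0, 0, 0.3], [0, 0, 0]],
    [[0, 0, 0.4], [0, 0, 0]],
    [[0, 0, 0.45], [0, 0, 0]]
  ]
}}

```text
clock: 8.43
eef_pos: [0.5561, 0.0548, 0.0353]
tool_rot: [[-0.411, -0.912, 0.001], [-0.912, 0.411, -0.0], [-0.0, -0.001, -1.0]]
contact_force: [-0.8, 0.1, 0.2]
finger_gap: 0.0261
gripper_force: 59.5
```

>>> {"fn": "move_arm", "kwargs": {
  "rows": [
    [[0, 0, 0.02], [0, 0, 0]],
    [[0, 0, 0.03], [0, 0, 0]],
    [[0, 0, 0.05], [0, 0, 0]],
    [[0, 0, 0.05], [0, 0, 0]]
  ]
}}

```text
clock: 8.77
eef_pos: [0.5561, 0.0553, 0.028]
tool_rot: [[-0.41, -0.912, 0.001], [-0.912, 0.41, -0.0], [-0.0, -0.001, -1.0]]
contact_force: [-0.5, -0.3, -1.3]
finger_gap: 0.0264
gripper_force: 59.5
```

>>> {"fn": "move_arm", "kwargs": {
  "rows": [
    [[0, 0, 0.01], [0, 0, 0]],
    [[0, 0, 0.02], [0, 0, 0]],
    [[0, 0, 0.03], [0, 0, 0]],
    [[0, 0, 0.03], [0, 0, 0]]
  ]
}}

```text
clock: 9.1
eef_pos: [0.5553, 0.0554, 0.0226]
tool_rot: [[-0.41, -0.912, -0.0], [-0.912, 0.41, 0.0], [0.0, 0.0, -1.0]]
contact_force: [-0.6, -0.1, -0.7]
finger_gap: 0.0266
gripper_force: 59.5
```

>>> {"fn": "move_arm", "kwargs": {
  "rows": [
    [[0, 0, 0.01], [0, 0, 0]],
    [[0, 0, 0.01], [0, 0, 0]]
  ]
}}

```text
clock: 9.27
eef_pos: [0.5555, 0.0554, 0.0224]
tool_rot: [[-0.409, -0.912, -0.001], [-0.912, 0.409, -0.0], [0.0, 0.001, -1.0]]
contact_force: [-3.9, 0.2, 8.5]
finger_gap: 0.0266
gripper_force: 60.6
```

>>> {"fn": "move_arm", "kwargs": {
  "rows": [
    [[0, 0, 0], [0, 0, 0]],
    [[0, 0, 0], [0, 0, 0]],
    [[0, 0, 0], [0, 0, 0]],
    [[0, 0, 0], [0, 0, 0]]
  ],
  "fingers": 0.58
}}

```text
clock: 9.6
eef_pos: [0.5554, 0.0554, 0.0211]
tool_rot: [[-0.41, -0.912, -0.0], [-0.912, 0.41, 0.0], [0.0, 0.0, -1.0]]
contact_force: [-0.1, 0.4, 0.9]
finger_gap: 0.0495
gripper_force: 0.0
```

>>> {"fn": "move_arm", "kwargs": {
  "rows": [
    [[0, 0, -0.1], [0, 0, 0]],
    [[0, 0, -0.3], [0, 0, 0]],
    [[0, 0, -0.55], [0, 0, 0]],
    [[0, 0, -0.8], [0, 0, 0]],
    [[0, 0, -1], [0, 0, 0]]
  ]
}}

```text
clock: 10.02
eef_pos: [0.556, 0.0553, 0.1741]
tool_rot: [[-0.41, -0.912, 0.002], [-0.912, 0.41, -0.0], [-0.001, -0.002, -1.0]]
contact_force: [0.5, -0.6, 0.1]
finger_gap: 0.0502
gripper_force: 0.0
```

>>> {"fn": "move_arm", "kwargs": {
  "rows": [
    [[0, 0, -0.25], [0, 0, 0]],
    [[0, 0, -0.5], [0, 0, 0]],
    [[0, 0, -0.7], [0, 0, 0]],
    [[0, 0, -0.7], [0, 0, 0]]
  ]
}}

```text
clock: 10.35
eef_pos: [0.5589, 0.055, 0.2845]
tool_rot: [[-0.41, -0.912, 0.013], [-0.912, 0.41, -0.002], [-0.004, -0.013, -1.0]]
contact_force: [0.4, -0.3, 0.2]
finger_gap: 0.0498
gripper_force: 0.0
```

```bash
python3 - <<'E'
from h import *
s=env.observe();print(s['clock'],s['eef_pos'],np.round(s['joint_pos'],3))
C=cam('wrist');w=env.read_camera('wrist');cv2.imwrite('pics/w5.png',w);np.savez('v5.npz',R=C[1],t=C[2],K=C[0])
for th in('white_tube','lid_tab'):
  for r in env.cut_out(th,'wrist')[:2]: print(th,r['score'],r['at'],r['pixels'].sum())
im=env.read_camera('scene');a=cv2.resize(im[90:230,230:370],(384,384));cv2.imwrite('pics/s5.png',im)
cv2.imwrite('pics/c5.png',cv2.resize(np.hstack([w,a]),(800,343)))
E
```

```text
10.35 [0.55891141 0.05504307 0.28452607] [-0.117  0.082  1.576  0.     1.47  -2.837]
white_tube 0.89 [25.8, 28.5] 1910
white_tube 0.86 [256.6, 165.5] 1266
lid_tab 0.79 [258.4, 244.2] 9896
```

View pics/c5.png

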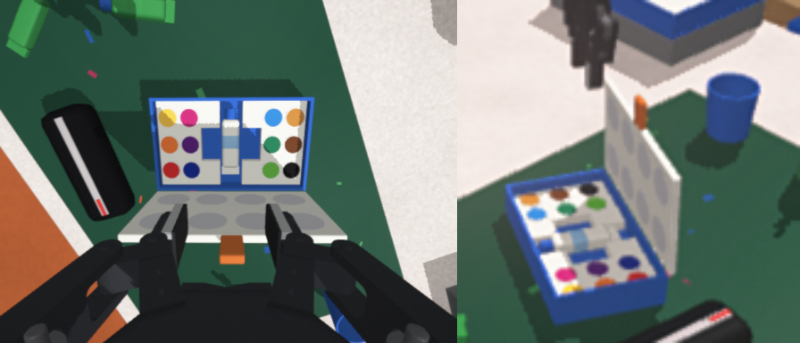

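The tube lies in the trough: wrist crop (231,145), clear of the decks. The tab is at wrist crop (232,250) and the lid still stands. Now I'll turn back half a turn so joint 6 stays in range for the closing arc, and measure the tab from three views.

>>> {"fn": "move_arm", "kwargs": {
  "rows": [
    [[0, 0, 0], [0, 0, 0.25]],
    [[0, 0, 0], [0, 0, 0.5]],
    [[0, 0, 0], [0, 0, 0.75]],
    [[0, 0, 0], [0, 0, 1]]
  ]
}}

```text
clock: 10.88
eef_pos: [0.5543, 0.0555, 0.2737]
tool_rot: [[-0.801, -0.599, -0.005], [-0.599, 0.801, 0.001], [0.003, 0.003, -1.0]]
contact_force: [-0.6, 0.5, -0.2]
finger_gap: 0.0496
gripper_force: 0.0
```

>>> {"fn": "move_arm", "kwargs": {
  "rows": [
    [[0, 0, 0], [0, 0, 0.25]],
    [[0, 0, 0], [0, 0, 0.5]],
    [[0, 0, 0], [0, 0, 0.75]],
    [[0, 0, 0], [0, 0, 1]]
  ]
}}

```text
clock: 11.22
eef_pos: [0.5544, 0.0555, 0.2737]
tool_rot: [[-0.99, -0.142, -0.005], [-0.142, 0.99, 0.001], [0.004, 0.001, -1.0]]
contact_force: [1.0, -0.2, 0.6]
finger_gap: 0.0497
gripper_force: 0.0
```

>>> {"fn": "move_arm", "kwargs": {
  "rows": [
    [[0, 0, 0], [0, 0, 0.25]],
    [[0, 0, 0], [0, 0, 0.5]],
    [[0, 0, 0], [0, 0, 0.75]],
    [[0, 0, 0], [0, 0, 1]]
  ]
}}

```text
clock: 11.55
eef_pos: [0.5544, 0.0555, 0.2736]
tool_rot: [[-0.937, 0.35, -0.005], [0.35, 0.937, 0.001], [0.004, -0.001, -1.0]]
contact_force: [-0.3, -0.0, -0.9]
finger_gap: 0.0499
gripper_force: 0.0
```

>>> {"fn": "move_arm", "kwargs": {
  "rows": [
    [[0, 0, 0], [0, 0, 0.25]],
    [[0, 0, 0], [0, 0, 0.5]],
    [[0, 0, 0], [0, 0, 0.75]],
    [[0, 0, 0], [0, 0, 1]]
  ]
}}

```text
clock: 11.88
eef_pos: [0.5544, 0.0555, 0.2736]
tool_rot: [[-0.654, 0.756, -0.005], [0.756, 0.654, 0.001], [0.003, -0.003, -1.0]]
contact_force: [-0.8, -0.3, -0.6]
finger_gap: 0.0497
gripper_force: 0.0
```

>>> {"fn": "move_arm", "kwargs": {
  "rows": [
    [[0, 0, 0], [0, 0, 0.25]],
    [[0, 0, 0], [0, 0, 0.5]],
    [[0, 0, 0], [0, 0, 0.75]],
    [[0, 0, 0], [0, 0, 1]]
  ]
}}

```text
clock: 12.22
eef_pos: [0.5543, 0.0555, 0.2736]
tool_rot: [[-0.212, 0.977, -0.005], [0.977, 0.212, 0.001], [0.002, -0.004, -1.0]]
contact_force: [-0.1, 0.1, 0.3]
finger_gap: 0.0495
gripper_force: 0.0
```

>>> {"fn": "move_arm", "kwargs": {
  "rows": [
    [[0, 0, 0], [0, 0, 0.25]],
    [[0, 0, 0], [0, 0, 0.5]],
    [[0, 0, 0], [0, 0, 0.75]],
    [[0, 0, 0], [0, 0, 1]]
  ]
}}

```text
clock: 12.55
eef_pos: [0.5544, 0.0555, 0.2736]
tool_rot: [[0.283, 0.959, -0.005], [0.959, -0.283, 0.001], [-0.001, -0.004, -1.0]]
contact_force: [0.3, -1.2, 1.0]
finger_gap: 0.0495
gripper_force: 0.0
```

>>> {"fn": "move_arm", "kwargs": {
  "rows": [
    [[0, 0, 0], [0, 0, 0.2]],
    [[0, 0, 0], [0, 0, 0.28]],
    [[0, 0, 0], [0, 0, 0.28]]
  ]
}}

```text
clock: 12.8
eef_pos: [0.5544, 0.0555, 0.2738]
tool_rot: [[0.409, 0.912, -0.004], [0.913, -0.409, 0.0], [-0.001, -0.004, -1.0]]
contact_force: [0.2, 0.4, -0.3]
finger_gap: 0.0497
gripper_force: 0.0
```

```bash
python3 - <<'E'
from h import *
s=env.observe();R=np.array(s['tool_rot']);print(s['clock'],s['eef_pos'],np.round(s['joint_pos'],3),np.arctan2(R[1,0],R[0,0]))
Cw=cam('wrist');w=env.read_camera('wrist');cv2.imwrite('pics/w6.png',w)
def orange(im,x0,y0,x1,y1):
    m=cv2.inRange(cv2.cvtColor(im,cv2.COLOR_BGR2HSV),(5,130,110),(18,255,255))[y0:y1,x0:x1]
    n,l,st,c=cv2.connectedComponentsWithStats(m);i=1+np.argmax(st[1:,4]);print(st[i]+[x0,y0,0,0,0],c[i]+[x0,y0]);return c[i]+[x0,y0]
v=np.load('v5.npz');C5=(v['K'],v['R'],v['t'])
a5=orange(cv2.imread('pics/w5.png'),200,240,300,320)
at=orange(cv2.imread('pics/top0.png'),190,150,218,185);as_=orange(cv2.imread('pics/s5.png'),285,115,320,150)
X=tri([C5,cam('scene'),cam('top')],[a5,as_,at]);print('tab centre',X)
h=np.array([.555,.056])+.075*np.array([.4068,.9135]);d=X[:2]-h
x,y,z=d@[.4068,.9135],d@[-.9135,.4068],X[2]-.048;print('box-frame from hinge',x,y,z,'a',np.arctan2(z,-x)-.0055/.17, 'r',np.hypot(x,z))
for n,C,p in(('w',C5,a5),('s',cam('scene'),as_),('t',cam('top'),at)):print(n,proj(C,X)-p)
E
```

```text
12.8 [0.55440806 0.05548792 0.27382945] [-0.117  0.089  1.589 -0.     1.468  0.304] 1.1493692324775184
[246 264  28  32 834] [259.32853717 280.11630695]
[201 162   8  13  66] [204.42424242 168.12121212]
[303 129   4  14  50] [304.46 135.5 ]
tab centre [0.585344   0.12457734 0.21654485]
box-frame from hinge -8.298494227890215e-06 0.0001780210688587115 0.1685448499902003 a 1.5383941494998399 r 0.16854485019449314
w [0.07070994 0.89844332]
s [-0.2501794   0.17061663]
t [-0.04568105 -0.05411826]
```

View pics/w6.png

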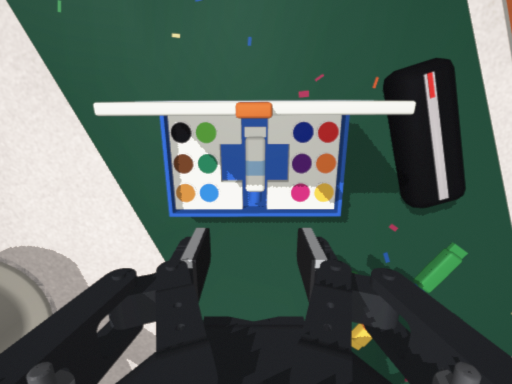

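View: lid edge on, tab at (254,109), tube in the trough at (255,165). The measured tab centre sits 168.5 mm from the hinge (169 expected), so the lid angle is 1.54. Going over the tab, then down.

>>> {"fn": "move_arm", "kwargs": {
  "rows": [
    [[0.15, 0, 0], [0, 0, 0]],
    [[0.35, 0, 0], [0, 0, 0]],
    [[0.505, 0, 0], [0, 0, 0]],
    [[0.505, 0, 0], [0, 0, 0]],
    [[0.505, 0, 0], [0, 0, 0]]
  ]
}}

```text
clock: 13.27
eef_pos: [0.5859, 0.1253, 0.2749]
tool_rot: [[0.406, 0.914, -0.002], [0.914, -0.406, -0.0], [-0.001, -0.002, -1.0]]
contact_force: [-0.3, -0.0, 0.2]
finger_gap: 0.0494
gripper_force: 0.0
```

>>> {"fn": "move_arm", "kwargs": {
  "rows": [
    [[0, 0, 0.12], [0, 0, 0]],
    [[0, 0, 0.25], [0, 0, 0]],
    [[0, 0, 0.38], [0, 0, 0]],
    [[0, 0, 0.445], [0, 0, 0]],
    [[0, 0, 0.445], [0, 0, 0]]
  ]
}}

```text
clock: 13.68
eef_pos: [0.5842, 0.1237, 0.2061]
tool_rot: [[0.409, 0.913, -0.006], [0.913, -0.409, -0.0], [-0.003, -0.006, -1.0]]
contact_force: [-0.3, -0.1, 0.2]
finger_gap: 0.0494
gripper_force: 0.0
```

```bash
python3 - <<'E'
from h import *
s=env.observe();R=np.array(s['tool_rot']);print(s['clock'],s['eef_pos'],s['contact_force'],np.arctan2(R[1,0],R[0,0]))
w=env.read_camera('wrist');im=env.read_camera('scene');a=cv2.resize(im[90:230,230:370],(384,384))
cv2.imwrite('pics/c7.png',cv2.resize(np.hstack([w,a]),(800,343)))
E
```

```text
13.6833 [0.58423469 0.12365376 0.20613935] [-0.34627727 -0.10004494  0.21780071] 1.1498233044163286
```

View pics/c7.png

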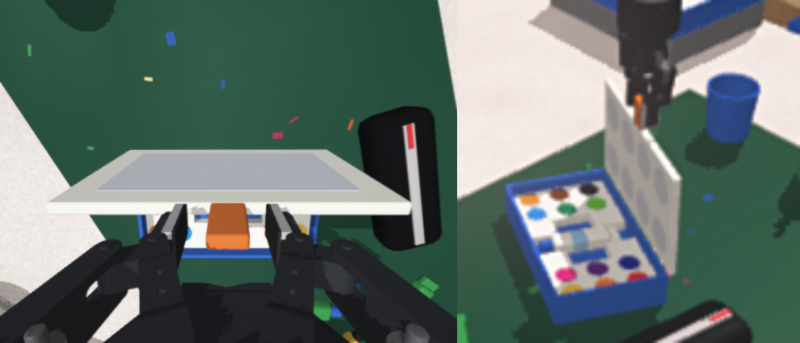

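The tab, at crop (228,226), is centred between the open fingers. Closing on it.

>>> {"fn": "move_arm", "kwargs": {
  "rows": [
    [[0, 0, 0], [0, 0, 0]],
    [[0, 0, 0], [0, 0, 0]],
    [[0, 0, 0], [0, 0, 0]],
    [[0, 0, 0], [0, 0, 0]],
    [[0, 0, 0], [0, 0, 0]]
  ],
  "fingers": 0
}}

```text
clock: 14.2
eef_pos: [0.5859, 0.1254, 0.2116]
tool_rot: [[0.408, 0.913, -0.001], [0.913, -0.408, 0.001], [0.001, -0.001, -1.0]]
contact_force: [-7.0, 2.0, 6.9]
finger_gap: 0.0226
gripper_force: 60.7
```

```bash
python3 - <<'E'
from h import *
s=env.observe();print(s['clock'],s['eef_pos'],s['contact_force'],s['finger_gap'],s['gripper_force'],np.round(s['tool_rot'],4).tolist())
a0=1.538;r=.178;G=lambda a:np.array([-r*np.cos(a)+.0055*np.sin(a),r*np.sin(a)+.0055*np.cos(a)])
A=np.linspace(a0,0,56)[1:]
P=[G(a) for a in A];P=[G(a0)]+P
for k in range(0,55,5):
    base=P[k];print(k//5,round(A[k+4],3),[[round(float((q-base)[0]/.15),3),0,round(float(-(q-base)[1]/.15),3)] for q in P[k+1:k+6]])
E
```

```text
14.2 [0.58585321 0.12543112 0.21163078] [-6.96079368  1.99768311  6.92510162] 0.02258018113951318 60.668973326683044 [[0.4076, 0.9132, -0.0006], [0.9132, -0.4076, 0.0013], [0.0009, -0.0011, -1.0]]
0 1.398 [[-0.033, 0, 0.001], [-0.066, 0, 0.002], [-0.099, 0, 0.004], [-0.133, 0, 0.008], [-0.165, 0, 0.012]]
1 1.258 [[-0.033, 0, 0.005], [-0.065, 0, 0.011], [-0.098, 0, 0.018], [-0.13, 0, 0.026], [-0.162, 0, 0.035]]
2 1.119 [[-0.032, 0, 0.01], [-0.063, 0, 0.02], [-0.094, 0, 0.032], [-0.125, 0, 0.044], [-0.156, 0, 0.057]]
3 0.979 [[-0.03, 0, 0.014], [-0.06, 0, 0.029], [-0.089, 0, 0.044], [-0.118, 0, 0.061], [-0.146, 0, 0.078]]
4 0.839 [[-0.028, 0, 0.018], [-0.055, 0, 0.037], [-0.082, 0, 0.056], [-0.108, 0, 0.077], [-0.134, 0, 0.098]]
5 0.699 [[-0.025, 0, 0.022], [-0.05, 0, 0.044], [-0.073, 0, 0.067], [-0.096, 0, 0.091], [-0.119, 0, 0.116]]
6 0.559 [[-0.022, 0, 0.025], [-0.043, 0, 0.051], [-0.063, 0, 0.077], [-0.083, 0, 0.104], [-0.102, 0, 0.131]]
7 0.419 [[-0.018, 0, 0.028], [-0.035, 0, 0.056], [-0.052, 0, 0.085], [-0.068, 0, 0.114], [-0.082, 0, 0.144]]
8 0.28 [[-0.014, 0, 0.03], [-0.027, 0, 0.061], [-0.04, 0, 0.091], [-0.051, 0, 0.123], [-0.062, 0, 0.154]]
9 0.14 [[-0.01, 0, 0.032], [-0.019, 0, 0.064], [-0.026, 0, 0.096], [-0.033, 0, 0.128], [-0.04, 0, 0.161]]
10 0.0 [[-0.005, 0, 0.033], [-0.009, 0, 0.066], [-0.013, 0, 0.099], [-0.015, 0, 0.132], [-0.017, 0, 0.165]]
```

>>> {"fn": "move_arm", "kwargs": {
  "rows": [
    [[0, 0, -0.015], [0, 0, 0]],
    [[0, 0, -0.03], [0, 0, 0]],
    [[0, 0, -0.03], [0, 0, 0]]
  ]
}}

```text
clock: 14.45
eef_pos: [0.5853, 0.1245, 0.2118]
tool_rot: [[0.408, 0.913, -0.003], [0.913, -0.408, 0.0], [-0.001, -0.003, -1.0]]
contact_force: [0.6, 1.0, -14.4]
finger_gap: 0.0225
gripper_force: 60.7
```

The pads hold the tab firmly (the force simply follows the command), so I'll start the lowering arc and watch the force.

>>> {"fn": "move_arm", "kwargs": {
  "rows": [
    [[-0.033, 0, 0.02], [0, 0, 0]],
    [[-0.067, 0, 0.022], [0, 0, 0]],
    [[-0.101, 0, 0.024], [0, 0, 0]],
    [[-0.136, 0, 0.028], [0, 0, 0]],
    [[-0.169, 0, 0.032], [0, 0, 0]]
  ]
}}

```text
clock: 14.87
eef_pos: [0.5757, 0.1025, 0.2102]
tool_rot: [[0.408, 0.913, -0.0], [0.913, -0.408, 0.003], [0.003, -0.001, -1.0]]
contact_force: [-3.1, 5.7, -3.2]
finger_gap: 0.0224
gripper_force: 61.1
```

>>> {"fn": "move_arm", "kwargs": {
  "rows": [
    [[-0.033, 0, 0.005], [0, 0, 0]],
    [[-0.066, 0, 0.011], [0, 0, 0]],
    [[-0.1, 0, 0.018], [0, 0, 0]],
    [[-0.133, 0, 0.026], [0, 0, 0]],
    [[-0.165, 0, 0.036], [0, 0, 0]]
  ]
}}

```text
clock: 15.28
eef_pos: [0.5656, 0.0799, 0.2055]
tool_rot: [[0.408, 0.913, 0.0], [0.913, -0.408, 0.003], [0.003, -0.001, -1.0]]
contact_force: [-6.2, 5.0, 2.3]
finger_gap: 0.0229
gripper_force: 61.4
```

>>> {"fn": "move_arm", "kwargs": {
  "rows": [
    [[-0.033, 0, 0.01], [0, 0, 0]],
    [[-0.064, 0, 0.02], [0, 0, 0]],
    [[-0.096, 0, 0.033], [0, 0, 0]],
    [[-0.128, 0, 0.045], [0, 0, 0]],
    [[-0.159, 0, 0.058], [0, 0, 0]]
  ]
}}

```text
clock: 15.7
eef_pos: [0.5559, 0.058, 0.1973]
tool_rot: [[0.408, 0.913, 0.0], [0.913, -0.408, 0.003], [0.003, -0.001, -1.0]]
contact_force: [-6.6, 5.0, 2.5]
finger_gap: 0.0228
gripper_force: 61.7
```

>>> {"fn": "move_arm", "kwargs": {
  "rows": [
    [[-0.031, 0, 0.014], [0, 0, 0]],
    [[-0.061, 0, 0.03], [0, 0, 0]],
    [[-0.091, 0, 0.045], [0, 0, 0]],
    [[-0.12, 0, 0.062], [0, 0, 0]],
    [[-0.149, 0, 0.08], [0, 0, 0]]
  ]
}}

```text
clock: 16.12
eef_pos: [0.5466, 0.0371, 0.1856]
tool_rot: [[0.408, 0.913, -0.0], [0.913, -0.408, 0.001], [0.001, -0.001, -1.0]]
contact_force: [-8.8, 2.8, 7.0]
finger_gap: 0.0226
gripper_force: 62.3
```

```bash
python3 - <<'E'
from h import *
s=env.observe();p=np.array(s['eef_pos']);h=np.array([.5855,.1245]);print(s['clock'],p,s['contact_force'],s['finger_gap'],np.round(s['tool_rot'],3).tolist())
x=(p[:2]-h)@[.4068,.9135];z=p[2]+.019-.048;print(x,z,np.hypot(x,z),'a',np.arctan2(z,-x)-.0055/.18)
w=env.read_camera('wrist');cv2.imwrite('pics/w8.png',w)
E
```

```text
16.1167 [0.54664604 0.03706706 0.18557642] [-8.76711788  2.79268471  6.98649254] 0.022587222387549958 [[0.408, 0.913, -0.0], [0.913, -0.408, 0.001], [0.001, -0.001, -1.0]]
-0.09567578439141855 0.15657642386122989 0.1834939569252479 a 0.9917369777083215
```

>>> {"fn": "move_arm", "kwargs": {
  "rows": [
    [[-0.029, -0.005, 0.014], [0, 0, 0]],
    [[-0.058, -0.01, 0.032], [0, 0, 0]],
    [[-0.087, -0.01, 0.051], [0, 0, 0]],
    [[-0.114, -0.01, 0.072], [0, 0, 0]],
    [[-0.142, -0.01, 0.093], [0, 0, 0]]
  ]
}}

```text
clock: 16.58
eef_pos: [0.5376, 0.0168, 0.1703]
tool_rot: [[0.408, 0.913, 0.002], [0.913, -0.408, -0.001], [-0.0, 0.002, -1.0]]
contact_force: [-1.5, -0.1, 3.5]
finger_gap: 0.0227
gripper_force: 61.4
```

>>> {"fn": "move_arm", "kwargs": {
  "rows": [
    [[-0.026, 0, 0.022], [0, 0, 0]],
    [[-0.052, 0, 0.045], [0, 0, 0]],
    [[-0.076, 0, 0.068], [0, 0, 0]],
    [[-0.1, 0, 0.093], [0, 0, 0]],
    [[-0.124, 0, 0.118], [0, 0, 0]]
  ]
}}

```text
clock: 17.0
eef_pos: [0.5298, -0.0006, 0.152]
tool_rot: [[0.408, 0.913, 0.001], [0.913, -0.408, -0.002], [-0.001, 0.002, -1.0]]
contact_force: [-2.6, -1.2, 4.5]
finger_gap: 0.0224
gripper_force: 60.7
```

Forces are small. Continuing.

>>> {"fn": "move_arm", "kwargs": {
  "rows": [
    [[-0.023, 0, 0.026], [0, 0, 0]],
    [[-0.044, 0, 0.052], [0, 0, 0]],
    [[-0.065, 0, 0.079], [0, 0, 0]],
    [[-0.086, 0, 0.107], [0, 0, 0]],
    [[-0.105, 0, 0.134], [0, 0, 0]]
  ]
}}

```text
clock: 17.42
eef_pos: [0.5234, -0.0151, 0.1317]
tool_rot: [[0.408, 0.913, 0.001], [0.913, -0.408, -0.002], [-0.002, 0.002, -1.0]]
contact_force: [-1.7, -3.6, 4.2]
finger_gap: 0.0226
gripper_force: 60.3
```

>>> {"fn": "move_arm", "kwargs": {
  "rows": [
    [[-0.019, 0, 0.029], [0, 0, 0]],
    [[-0.036, 0, 0.057], [0, 0, 0]],
    [[-0.054, 0, 0.087], [0, 0, 0]],
    [[-0.07, 0, 0.117], [0, 0, 0]],
    [[-0.085, 0, 0.147], [0, 0, 0]]
  ]
}}

```text
clock: 17.83
eef_pos: [0.5182, -0.0266, 0.1094]
tool_rot: [[0.408, 0.913, 0.001], [0.913, -0.408, -0.002], [-0.001, 0.002, -1.0]]
contact_force: [-1.9, -5.8, 4.7]
finger_gap: 0.0226
gripper_force: 60.5
```

```bash
python3 - <<'E'
from h import *
s=env.observe();p=np.array(s['eef_pos']);h=np.array([.5855,.1245]);print(s['clock'],p,s['contact_force'],s['finger_gap'])
x=(p[:2]-h)@[.4068,.9135];z=p[2]+.019-.048;r=np.hypot(x,z);a=np.arctan2(z,-x)-.0055/.18;print(x,z,r,'a',a)
G=lambda a:np.array([-.1833*np.cos(a)+.0055*np.sin(a),.1833*np.sin(a)+.0055*np.cos(a)])
A=np.linspace(a,0,13);P=[G(t) for t in A];print([[round(float((q-P[0])[0]/.15),3),round(float(-(q-P[0])[1]/.15),3)] for q in P])
E
```

```text
17.8333 [ 0.51823858 -0.02658571  0.10940797] [-1.86139793 -5.82054319  4.71347908] 0.022614802235035984
-0.16537874301505956 0.08040797421974642 0.18389010565923475 a 0.42199528649787515
[[0.0, -0.0], [-0.018, 0.039], [-0.035, 0.079], [-0.05, 0.119], [-0.064, 0.159], [-0.076, 0.201], [-0.087, 0.242], [-0.097, 0.284], [-0.105, 0.326], [-0.112, 0.369], [-0.117, 0.412], [-0.12, 0.454], [-0.122, 0.497]]
```

>>> {"fn": "move_arm", "kwargs": {
  "rows": [
    [[-0.018, 0, 0.034], [0, 0, 0]],
    [[-0.035, 0, 0.067], [0, 0, 0]],
    [[-0.05, 0, 0.1], [0, 0, 0]],
    [[-0.063, 0, 0.133], [0, 0, 0]],
    [[-0.075, 0, 0.167], [0, 0, 0]]
  ]
}}

```text
clock: 18.25
eef_pos: [0.5141, -0.0358, 0.0842]
tool_rot: [[0.408, 0.913, 0.002], [0.913, -0.408, -0.0], [0.001, 0.002, -1.0]]
contact_force: [4.8, -3.2, 2.5]
finger_gap: 0.0227
gripper_force: 60.1
```

>>> {"fn": "move_arm", "kwargs": {
  "rows": [
    [[-0.009, 0, 0.034], [0, 0, 0]],
    [[-0.018, 0, 0.067], [0, 0, 0]],
    [[-0.026, 0, 0.1], [0, 0, 0]],
    [[-0.033, 0, 0.133], [0, 0, 0]],
    [[-0.039, 0, 0.167], [0, 0, 0]]
  ]
}}

```text
clock: 18.67
eef_pos: [0.5116, -0.0414, 0.0591]
tool_rot: [[0.408, 0.913, 0.002], [0.913, -0.408, -0.001], [-0.0, 0.002, -1.0]]
contact_force: [3.3, -4.9, 1.9]
finger_gap: 0.0225
gripper_force: 60.3
```

```bash
python3 - <<'E'
from h import *
s=env.observe();p=np.array(s['eef_pos']);h=np.array([.5855,.1245]);print(s['clock'],p,s['contact_force'],s['finger_gap'],np.round(s['joint_pos'],3))
x=(p[:2]-h)@[.4068,.9135];z=p[2]+.019-.048;print(x,z,np.hypot(x,z),'a',np.arctan2(z,-x)-.0055/.18)
im=env.read_camera('scene');w=env.read_camera('wrist');a=cv2.resize(im[90:230,230:370],(384,384));cv2.imwrite('pics/c9.png',cv2.resize(np.hstack([w,a]),(800,343)))
E
```

```text
18.6667 [ 0.51160944 -0.04140251  0.05913789] [ 3.32243559 -4.85894709  1.92132413] 0.022542497891562485 [-0.316  0.209  1.909 -0.     1.021  0.104]
-0.18161062134731562 0.030137893328510412 0.1840942975771893 a 0.1338936575668797
```

>>> {"fn": "move_arm", "kwargs": {
  "rows": [
    [[-0.004, 0, 0.03], [0, 0, 0]],
    [[-0.007, 0, 0.06], [0, 0, 0]],
    [[-0.009, 0, 0.09], [0, 0, 0]],
    [[-0.01, 0, 0.12], [0, 0, 0]],
    [[-0.011, 0, 0.14], [0, 0, 0]]
  ]
}}

```text
clock: 19.18
eef_pos: [0.5107, -0.0433, 0.0379]
tool_rot: [[0.408, 0.913, 0.002], [0.913, -0.408, -0.002], [-0.001, 0.002, -1.0]]
contact_force: [2.8, -6.9, 1.8]
finger_gap: 0.0226
gripper_force: 61.2
```

>>> {"fn": "move_arm", "kwargs": {
  "rows": [
    [[0, 0, 0.01], [0, 0, 0]],
    [[0, 0, 0.02], [0, 0, 0]],
    [[0, 0, 0.03], [0, 0, 0]],
    [[0, 0, 0.03], [0, 0, 0]]
  ]
}}

```text
clock: 19.52
eef_pos: [0.5107, -0.0434, 0.0336]
tool_rot: [[0.408, 0.913, 0.001], [0.913, -0.408, -0.002], [-0.001, 0.002, -1.0]]
contact_force: [2.2, -7.2, 2.2]
finger_gap: 0.0227
gripper_force: 61.4
```

>>> {"fn": "move_arm", "kwargs": {
  "rows": [
    [[0, 0, 0.01], [0, 0, 0]],
    [[0, 0, 0.02], [0, 0, 0]],
    [[0, 0, 0.02], [0, 0, 0]]
  ]
}}

```text
clock: 19.77
eef_pos: [0.5108, -0.0434, 0.0331]
tool_rot: [[0.407, 0.913, -0.0], [0.913, -0.407, -0.002], [-0.002, 0.001, -1.0]]
contact_force: [-6.9, -5.5, 23.8]
finger_gap: 0.0225
gripper_force: 63.9
```

>>> {"fn": "move_arm", "kwargs": {
  "rows": [
    [[0, 0, 0.01], [0, 0, 0]],
    [[0, 0, 0.02], [0, 0, 0]],
    [[0, 0, 0.02], [0, 0, 0]]
  ]
}}

```text
clock: 20.02
eef_pos: [0.511, -0.0435, 0.0328]
tool_rot: [[0.407, 0.914, -0.002], [0.914, -0.407, -0.002], [-0.002, -0.001, -1.0]]
contact_force: [-19.5, -3.5, 47.9]
finger_gap: 0.0222
gripper_force: 66.3
```

Firm stop at the rim: the lid is closed. I'll ease the force, release and rise.

>>> {"fn": "move_arm", "kwargs": {
  "rows": [
    [[0, 0, -0.015], [0, 0, 0]],
    [[0, 0, -0.03], [0, 0, 0]],
    [[0, 0, -0.03], [0, 0, 0]]
  ]
}}

```text
clock: 20.27
eef_pos: [0.5107, -0.0434, 0.0333]
tool_rot: [[0.408, 0.913, 0.001], [0.913, -0.408, -0.002], [-0.001, 0.002, -1.0]]
contact_force: [-1.9, -7.5, 12.0]
finger_gap: 0.0227
gripper_force: 62.7
```

>>> {"fn": "move_arm", "kwargs": {
  "rows": [
    [[0, 0, 0], [0, 0, 0]],
    [[0, 0, 0], [0, 0, 0]],
    [[0, 0, 0], [0, 0, 0]],
    [[0, 0, 0], [0, 0, 0]]
  ],
  "fingers": 0.6
}}

```text
clock: 20.6
eef_pos: [0.5089, -0.0415, 0.0312]
tool_rot: [[0.408, 0.913, -0.003], [0.913, -0.408, 0.001], [0.0, -0.003, -1.0]]
contact_force: [0.4, -0.0, 1.0]
finger_gap: 0.0514
gripper_force: 0.0
```

>>> {"fn": "move_arm", "kwargs": {
  "rows": [
    [[0, 0, -0.08], [0, 0, 0]],
    [[0, 0, -0.25], [0, 0, 0]],
    [[0, 0, -0.5], [0, 0, 0]],
    [[0, 0, -0.75], [0, 0, 0]],
    [[0, 0, -0.9], [0, 0, 0]]
  ]
}}

```text
clock: 21.02
eef_pos: [0.5116, -0.0425, 0.1721]
tool_rot: [[0.408, 0.913, 0.005], [0.913, -0.408, -0.001], [0.001, 0.005, -1.0]]
contact_force: [1.1, -0.6, 0.6]
finger_gap: 0.0508
gripper_force: 0.0
```

```bash
python3 - <<'E'
from h import *
s=env.observe();print(s['clock'],s['eef_pos'],s['contact_force'],s['finger_gap'])
im=env.read_camera('scene');w=env.read_camera('wrist');cv2.imwrite('pics/c10.png',cv2.resize(np.hstack([w,im]),(800,300)))
E
```

```text
21.0167 [ 0.51155176 -0.04253479  0.17206516] [ 1.13491066 -0.62863826  0.57816907] 0.050768936587002794
```

View pics/c10.png

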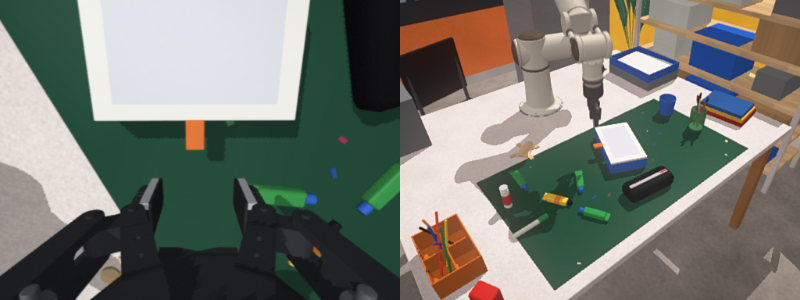

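The lid lies flat and closed on the box with the tab in front at (195,135). Everything else stands as before and the gripper is clear.

```bash
python3 -c "
from station import env
print(env.job_done())"
```

```text
the job is handed in; nothing more can be done
None
```

The white tube is lying in the trough, and the lid was lowered under grip until it closed on the rim. In the last pictures everything else was where it started. The job was handed in at about 21 s; no verdict came back.

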